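# Line up the bottle set by height

## Robot

A 6-joint arm with a two-finger parallel gripper is mounted at the origin on a cart in front of the work surface, level with it; the furniture and walls round the work are solid. World frame = base frame: x ahead of the robot, y to its left, z up, the work surface at z = 0. Lengths are in m, angles in rad, forces in N, time in s.
With the tool pointing down it reaches from about 0.225 to 0.875 m from the base axis. Payload 3.4 kg.
Tool frame: the origin (TCP) lies on the centre line of the jaws, within the pads' length; the fingertips stand 17 mm ahead of it and the grasp point (between the pads) lies 2 mm behind it (manip.finger_overhang is the distance from the TCP to the fingertips, in m); y points along the fingers, x is the direction in which the jaws open and shut, and the axes are right-handed (so a half turn about y gives the same grasp; the last joint's range is limited). The gripper opens to 85 mm and grips with 20 to 120 N. Pads are 22 mm wide; open, the fingers measure 114 mm over their backs; the gripper's body (76 mm by 85 mm) begins 54 mm behind the grasp point. The pads swing forward as they close: fully open they stand 13 mm farther back than shut.
Start: joints at [-1.405, 0.276, 1.505, -0, 1.361, -0.121], TCP at [0.163, -0.552, 0.248] pointing down, gripper open.
Joint ranges: [-2.89, 2.89], [-0.75, 2.08], [0.22, 2.7], [-1.18, 4.32], [0.11, 2.71], [-2.7, 2.7]. Speed limits (rad/s): [2.57, 2.57, 3.14, 3.14, 3.14, 3.14].

## Interface

Orientations are given as a unit quaternion [w, x, y, z].
In Python, from rig import manip gives the robot as it stands.
- The arm moves only by the tool arm_command, never from a script. Its argument "commands" is a list of rows, each a list of 3 entries, a list of its own where there are three numbers: the finger opening in cm, from 0 to 8.54, then the shift along the world's x, y, z in cm, then the turn about the world's z in rad. A call has 1 to 12 rows; each row shifts and turns the commanded pose from where the row before left it; what a row does not reach is not made up. A row lasts 1/10 s, in which the tool goes at most 50 mm and 8.59 degrees, less where a joint would pass 70% of its speed; a pose out of reach is approached as far as the arm can. A call with a gripper value outside its range is refused whole. The fingers move at their own pace and stop on an object; "grip_force" is the grip in N (left out, the last holds). Time passes only in rows, so rows that do not move let the fingers close. It gives the time, the measured TCP pose, the force and the opening at its end, in the units of the state.
- manip.get_state(): the state, without advancing time (a new reading comes with each control period).
- manip.get_image(name): name is "scene" or "top" or "wrist"; returns a dict with "pixels" (400x640x3 uint8, red, green, blue), "range_z" (400x640 float32, m along the optical axis (not along the pixel's ray), 0 where there is no reading), "intrinsics" (3x3 intrinsics, pixels), "R" (3x3) and "t" (3): a world point X has camera coordinates R X + t. Camera axes: x right, y down, z forward; pixel columns grow to the right and rows downward; lengths in m; the calibration is good to about 2 mm. A picture is of the moment at which its call begins.
- manip.sign_off(): hands the job in, once; it reports no verdict.
The state is a dict: "clock": time; "qpos": joint angles; "qd": joint speeds; "effort": joint torques, N m; "position": TCP position; "ee_rot": TCP orientation; "contact_force": force on the tool from outside, world axes, zero at the start; "moment": the same for the moment, N m; "width": finger opening in m.
Only numpy, scipy, OpenCV 4.12 (cv2) and the standard library are available. Lean on these libraries where they do the work, as an engineer would, in place of code of your own. Each camera call takes 0.05 s, during which the arm holds its last target.

## Task

Line the four brown bottles up in order of height on the black discs of the white strip, one standing in the middle of each disc: the shortest on the disc next to the red end block, then rising to the tallest at the grey end. Never let a bottle tip over, and let go of them all at the end.

Things in the scene. Friction and masses are not known exactly. Their poses are not given: they have to be found in the camera images.
- bottle_a_center (a point): centre, half-way up and on the axis, of the shortest of four round brown bottles with a white paper band and a white screw cap: 46 mm tall, 26 mm in diameter over its straight lower 29 mm, then a shoulder and a 14 mm high cap of 19 mm diameter. Loose, standing upright on the worktop; z points up its axis
- bottle_b_center (a point): centre, half-way up and on the axis, of the second shortest of four round brown bottles with a white paper band and a white screw cap: 60 mm tall, 31 mm in diameter over its straight lower 37 mm, then a shoulder and a 14 mm high cap of 22 mm diameter. Loose, standing upright on the worktop; z points up its axis
- bottle_c_center (a point): centre, half-way up and on the axis, of the second tallest of four round brown bottles with a white paper band and a white screw cap: 74 mm tall, 36 mm in diameter over its straight lower 46 mm, then a shoulder and a 14 mm high cap of 26 mm diameter. Loose, standing upright on the worktop; z points up its axis
- bottle_d_center (a point): centre, half-way up and on the axis, of the tallest of four round brown bottles with a white paper band and a white screw cap: 88 mm tall, 41 mm in diameter over its straight lower 55 mm, then a shoulder and a 14 mm high cap of 30 mm diameter. Loose, standing upright on the worktop; z points up its axis
- place_1: one of four equal black discs, 50 mm across and 2 mm thick, in a straight row 65 mm apart along a fixed white strip 74 x 320 mm, 6 mm thick, on the worktop; counted from the strip's right-hand end as the robot sees it this is number 1. Origin: centre of its underside, so its top is 2 mm higher (8 mm above the worktop); its y axis runs along the row towards number 4, its x axis across the row, z up
- place_2: one of four equal black discs, 50 mm across and 2 mm thick, in a straight row 65 mm apart along a fixed white strip 74 x 320 mm, 6 mm thick, on the worktop; counted from the strip's right-hand end as the robot sees it this is number 2. Origin: centre of its underside, so its top is 2 mm higher (8 mm above the worktop); its y axis runs along the row towards number 4, its x axis across the row, z up
- place_3: one of four equal black discs, 50 mm across and 2 mm thick, in a straight row 65 mm apart along a fixed white strip 74 x 320 mm, 6 mm thick, on the worktop; counted from the strip's right-hand end as the robot sees it this is number 3. Origin: centre of its underside, so its top is 2 mm higher (8 mm above the worktop); its y axis runs along the row towards number 4, its x axis across the row, z up
- place_4: one of four equal black discs, 50 mm across and 2 mm thick, in a straight row 65 mm apart along a fixed white strip 74 x 320 mm, 6 mm thick, on the worktop; counted from the strip's right-hand end as the robot sees it this is number 4. Origin: centre of its underside, so its top is 2 mm higher (8 mm above the worktop); its y axis runs along the row towards number 4, its x axis across the row, z up
- red_block: red end block, 50 x 20 mm and 12 mm high, fixed on one end of the white strip, 45.5 mm beyond the last disc there; an equal grey block stands on the other end. Which end is red changes from start to start. Origin: centre of its underside

How it is judged:
By the outcome, as a careful person would: the job done as asked, in the order asked, and still so for the second after the job is handed in, with the robot touching nothing.
It also fails if it takes over 106 s, if anything falls off the work surface, if the arm or the gripper's body presses on something with over 40 N, if the wrist force passes 120 N, or if a joint passes its speed limit or range.

## Working session

There is one attempt and no reset: what is moved stays moved. The work goes in short steps, Python scripts to look and compute and a tool call to move; the robot and the scene stay as the last step left them, time stands still between calls to the robot, and variables do not carry over. Pictures are saved under pics/ and viewed, and the job is handed in when it is done.

Besides the shell and the picture viewer there is one more tool, called as name([rows], argument=value, ...), one row to a line, values as JSON. arm_command: Moves the arm, as the interface text tells. Its arguments: {"type":"object","properties":{"commands":{"type":"array"},"grip_force":{"type":"number"}},"required":["commands"]}

```bash
mkdir -p pics; ls; python3 - <<'E'
from rig import manip
import cv2,numpy as np
s=manip.get_state();print(s)
for n in("scene","top"):
    d=manip.get_image(n);np.savez(f"{n}0.npz",**d);cv2.imwrite(f"pics/{n}0.png",d["pixels"][:,:,::-1]);print(n,d["intrinsics"],d["R"],d["t"])
E
```

```text
pics
{'clock': 0.0, 'qpos': array([-1.40502728e+00,  2.76585698e-01,  1.50611626e+00, -2.26640051e-05,
        1.36067223e+00, -1.20995524e-01]), 'qd': array([ 0.00017586,  0.00078467,  0.000806  , -0.00101118, -0.00016854,
        0.0004901 ]), 'effort': array([ 5.91544904e-04, -4.16777623e+01, -2.45806468e+01, -7.30194733e-05,
        1.11208393e-02, -1.57485903e-05]), 'position': array([ 0.16254875, -0.5510436 ,  0.24745169]), 'ee_rot': array([ 0.56674535, -0.56588607,  0.42388257, -0.42296126]), 'contact_force': array([-0.31876262, -0.17778826,  0.2805058 ]), 'moment': array([-0.01304043, -0.00577017, -0.01158106]), 'width': 0.08534441239501572}
scene [[365.39479943   0.         321.74015001]
 [  0.         365.39479943 202.82063354]
 [  0.           0.           1.        ]] [[-0.77450591 -0.63242151 -0.01355064]
 [-0.30745874  0.39508294 -0.86566656]
 [ 0.55281978 -0.66629761 -0.5004376 ]] [0.5068037  0.15671106 0.68382012]
top [[508.99060255   0.         318.10452797]
 [  0.         508.99060255 197.48820405]
 [  0.           0.           1.        ]] [[ 0.02451313 -0.99937253  0.02556662]
 [-0.99811619 -0.02590508 -0.05561468]
 [ 0.05624208 -0.02415517 -0.99812492]] [0.10322573 0.53298449 1.12660007]
```

View pics/top0.png

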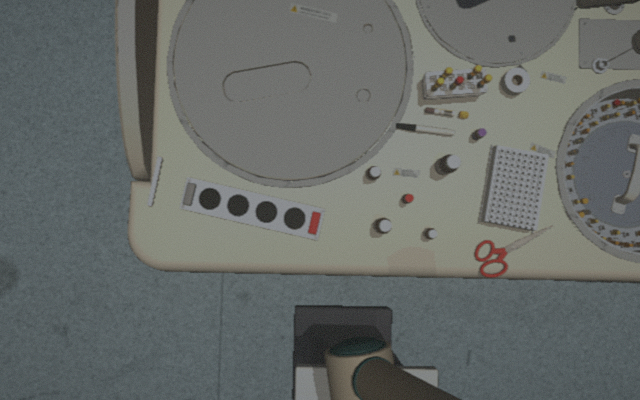

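View pics/scene0.png

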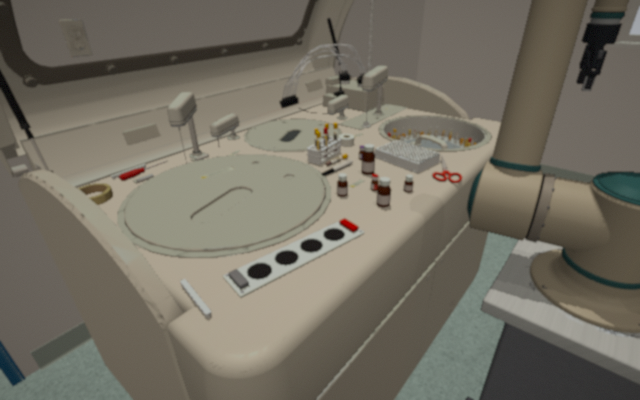

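```bash
cat > h.py <<'E'
import numpy as np,cv2
from rig import manip
def cast(d,u,v,z):
    K,R,t=d["intrinsics"],d["R"],d["t"]
    c=-R.T@t; r=R.T@np.linalg.inv(K)@np.array([u,v,1.]); return c+r*(z-c[2])/r[2]
def cloud(d):
    K,R,t=d["intrinsics"],d["R"],d["t"];Z=d["range_z"].astype(float)
    v,u=np.mgrid[:Z.shape[0],:Z.shape[1]]
    P=np.stack([(u-K[0,2])/K[0,0]*Z,(v-K[1,2])/K[1,1]*Z,Z],-1)
    return (P-t)@R
def proj(d,X):
    q=d["intrinsics"]@(d["R"]@np.asarray(X)+d["t"]);return q[:2]/q[2]
E
python3 - <<'E'
from h import *
d=dict(np.load("top0.npz"));p=d["pixels"]
c=p[140:280,170:500];cv2.imwrite("pics/crop0.png",cv2.resize(c[:,190:,::-1],None,fx=5,fy=4.2 and 5,interpolation=cv2.INTER_CUBIC)[:600,:800])
P=cloud(d)
for n,u,v in [("C?",374,172),("D",450,162),("b",384,226),("a",431,233),("red",407,198)]:
    w=P[v-9:v+10,u-12:u+13]; h=w[...,2]; m=h>h.max()-.006
    print(n,h.max(),w[m].mean(0),m.sum())
hsv=cv2.cvtColor(p,cv2.COLOR_RGB2HSV)
m=((p.max(2)<70)).astype(np.uint8);m[:, :180]=0;m[:,330:]=0;m[:170]=0;m[245:]=0
n,l,s,ce=cv2.connectedComponentsWithStats(m)
for i in range(1,n):
    if s[i,4]>80: print(s[i],ce[i],cast(d,*ce[i],.008))
print("table z",P[250,350],P[215,350])
m=((hsv[...,1]>120)&((hsv[...,0]<8)|(hsv[...,0]>170))).astype(np.uint8);n,l,s,ce=cv2.connectedComponentsWithStats(m)
for i in range(1,n):
    if s[i,4]>20: print("red",s[i],ce[i],cast(d,*ce[i],.018))
E
```

```text
C? 1.1514902330251606 [0.46608773 0.14418118 1.15149023] 1
D 1.1514902330251606 [0.46608773 0.14418118 1.15149023] 1
b 1.1514902330251606 [0.46608773 0.14418118 1.15149023] 2
a 1.1514902330251606 [0.46608773 0.14418118 1.15149023] 1
red 1.1514902330251606 [0.46608773 0.14418118 1.15149023] 4
[200 188  20  21 332] [209.45783133 198.38554217] [0.52219809 0.35964558 0.008     ]
[228 195  21  21 333] [237.59159159 204.9039039 ] [0.50920901 0.29644036 0.008     ]
[256 202  21  20 327] [265.87767584 211.41284404] [0.49623147 0.23280684 0.008     ]
[284 208  21  21 333] [294.1981982  217.92192192] [0.48323715 0.16900598 0.008     ]
table z [0.41420478 0.04149359 0.00093999] [0.49299219 0.04354357 0.00538816]
red [456  77   7   6  31] [459.5483871   79.51612903] [ 0.80724144 -0.19868013  0.018     ]
red [406 195   7   7  43] [408.86046512 197.74418605] [ 0.53466217 -0.08667301  0.018     ]
red [309 212  11  22 145] [314.         222.54482759] [0.47391074 0.12451186 0.018     ]
red [475 241  32  36 379] [491.87335092 258.5171504 ] [ 0.40342527 -0.2750986   0.018     ]
```

View pics/crop0.png

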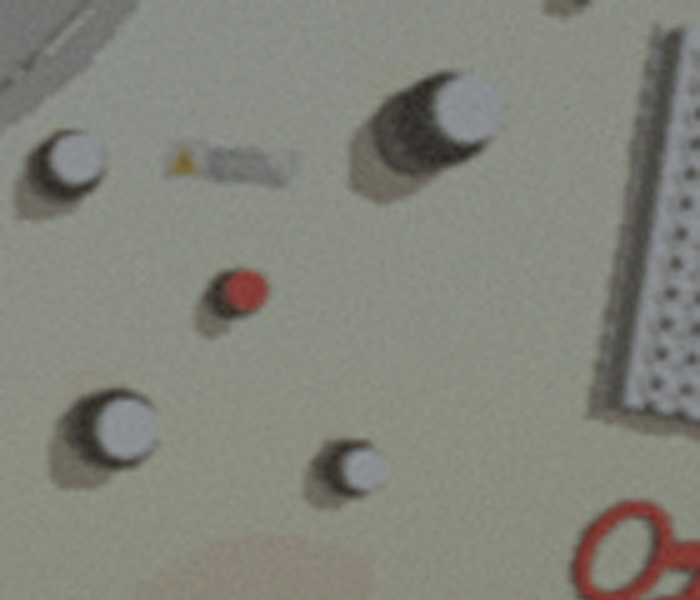

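```bash
python3 - <<'E'
from h import *
d=dict(np.load("top0.npz"));p=d["pixels"].astype(int)
P=cloud(d)
for n,u,v,H,D in [("B",375,172,.06,.022),("D",453,161,.088,.03),("C",385,225,.074,.026),("A",432,233,.046,.019)]:
    w=p[v-14:v+15,u-14:u+15]
    m=((w[...,2]-w[...,0]>-6)&(w.max(2)>115)).astype(np.uint8)
    k,l,s,ce=cv2.connectedComponentsWithStats(m); i=1+np.argmax(s[1:,4]); c=ce[i]+[u-14,v-14]
    X=cast(d,*c,H); area=s[i,4]*((1.15-H)/509)**2
    print(n,s[i],c,X.round(4),"diam",(area*4/np.pi)**.5,D, "range z",np.median(P[v-1:v+2,u-1:u+2,2]))
from scipy.spatial.transform import Rotation as Ro
s=manip.get_state();q=s["ee_rot"];print(Ro.from_quat(q[[1,2,3,0]]).as_matrix().round(3))
E
```

```text
B [  0   0  29  29 476] [377.12605042 168.82352941] [ 0.5929 -0.0083  0.06  ] diam 0.052719010625136106 0.022 range z 0.06044649442164362
D [  0   0  29  21 290] [454.18275862 156.94137931] [ 0.6194 -0.1676  0.088 ] diam 0.040092283500123914 0.03 range z 0.08758590539674996
C [  9   9  12  12 114] [385.42982456 225.26315789] [ 0.4715 -0.0262  0.074 ] diam 0.025468418286019246 0.026 range z 0.07397133609645962
A [11 11  9  8 56] [433.    233.375] [ 0.4565 -0.135   0.046 ] diam 0.01831472339171633 0.019 range z 0.045902904184921905
[[ 0.283 -0.     0.959]
 [-0.959  0.002  0.283]
 [-0.002 -1.     0.   ]]
```

```bash
python3 - <<'E'
from h import *
d=dict(np.load("top0.npz"));P=cloud(d)
for n,u,v,H in [("B",375,172,.06),("D",453,161,.088),("C",385,225,.074),("A",432,233,.046)]:
    w=P[v-14:v+15,u-14:u+15]; m=(w[...,2]>H-.006)&(w[...,2]<H+.01)
    ys,xs=np.nonzero(m);c=(xs.mean()+u-14,ys.mean()+v-14)
    print(n,m.sum(),np.round(c,2),cast(d,*c,H).round(4),np.median(w[m],0).round(4))
# obstacles on coarse map
u=slice(340,560);v=slice(60,260)
Z=P[...,2]
m=((Z>.008)&(Z<.4)).astype(np.uint8);k,l,s,ce=cv2.connectedComponentsWithStats(m)
for i in range(1,k):
    if s[i,4]>15: q=P[l==i];print(s[i],q.min(0).round(3),q.max(0).round(3))
E
```

```text
B 89 [375.29 171.33] [ 0.5874 -0.0044  0.06  ] [ 0.5879 -0.0041  0.0601]
D 157 [453.59 161.54] [ 0.6096 -0.1664  0.088 ] [ 0.6095 -0.1663  0.0877]
C 117 [385.42 225.36] [ 0.4713 -0.0262  0.074 ] [ 0.4718 -0.0258  0.0739]
A 64 [432.7  233.38] [ 0.4565 -0.1343  0.046 ] [ 0.4572 -0.1347  0.0454]
[ 116    0   38  168 5061] [0.588 0.503 0.008] [0.971 0.548 0.128]
[  173     0   234   182 32194] [ 0.565 -0.078  0.008] [0.991 0.452 0.022]
[575   0  65  10 435] [ 0.965 -0.589  0.008] [ 0.996 -0.449  0.091]
[592  30  48  44 336] [ 0.831 -0.544  0.008] [ 0.875 -0.505  0.181]
[ 423   65   70   34 1737] [ 0.759 -0.252  0.008] [ 0.826 -0.112  0.111]
[502  64  28  31 572] [ 0.779 -0.355  0.008] [ 0.848 -0.298  0.034]
[426 107  29  10 165] [ 0.724 -0.189  0.008] [ 0.743 -0.123  0.019]
[460 111   9   8  59] [ 0.721 -0.22   0.008] [ 0.737 -0.201  0.019]
[395 123  60  13 372] [ 0.68  -0.189  0.008] [ 0.705 -0.055  0.02 ]
[472 128  15  12 125] [ 0.672 -0.251  0.008] [ 0.693 -0.231  0.05 ]
[ 480  145   69   88 4431] [ 0.465 -0.397  0.008] [ 0.658 -0.251  0.041]
[435 154  26  21 399] [ 0.59  -0.183  0.00
[... 568 characters left out ...]
008] [0.51  0.196 0.014]
[305 209  18  26 234] [0.448 0.107 0.008] [0.505 0.144 0.023]
[374 218  18  16 241] [ 0.454 -0.042  0.01 ] [ 0.488 -0.008  0.079]
[423 228  15  12 133] [ 0.444 -0.144  0.009] [ 0.468 -0.121  0.05 ]
[479 240  13   7  30] [ 0.43  -0.277  0.008] [ 0.444 -0.249  0.013]
[491 242  18  25 114] [ 0.387 -0.315  0.008] [ 0.44  -0.276  0.015]
[475 247   5  12  24] [ 0.403 -0.248  0.008] [ 0.428 -0.239  0.013]
[480 254  11   8  31] [ 0.397 -0.274  0.008] [ 0.413 -0.25   0.014]
[481 260  12  15  44] [ 0.368 -0.279  0.008] [ 0.4   -0.253  0.015]
[494 268  14   9  34] [ 0.364 -0.313  0.008] [ 0.382 -0.283  0.013]
[ 325  337  115   63 4701] [ 0.132 -0.058  0.094] [0.249 0.099 0.4  ]
```

arm_command([
  [8.5,[1.5,2,-0.3],0.055],
  [8.5,[1.5,2,-0.3],0.055],
  [8.5,[1.5,2,-0.3],0.055],
  [8.5,[1.5,2,-0.3],0.055],
  [8.5,[1.5,2,-0.3],0.055],
  [8.5,[1.5,2,-0.3],0.055],
  [8.5,[1.5,2,-0.3],0.055],
  [8.5,[1.5,2,-0.3],0.055],
  [8.5,[1.5,2,-0.3],0.055],
  [8.5,[1.5,2,-0.3],0.055],
], grip_force=25)

```text
clock: 1.1
position: [0.313, -0.3504, 0.2179]
ee_rot: [0.66, -0.66, 0.253, -0.253]
contact_force: [0.8, 0.3, 0.0]
width: 0.0847
```

arm_command([
  [8.5,[1.4,2,-0.3],0.055],
  [8.5,[1.4,2,-0.3],0.055],
  [8.5,[1.4,2,-0.3],0.055],
  [8.5,[1.4,2,-0.3],0.055],
  [8.5,[1.4,2,-0.3],0.055],
  [8.5,[1.4,2,-0.3],0.055],
  [8.5,[1.4,2,-0.3],0.055],
  [8.5,[1.4,2,-0.3],0.055],
  [8.5,[1.4,2,-0.3],0.055],
  [8.5,[1.4,2,-0.3],0.055],
  [8.5,[0,0,0],0],
])

```text
clock: 2.2
position: [0.4533, -0.1494, 0.1877]
ee_rot: [0.705, -0.704, 0.064, -0.064]
contact_force: [-0.2, -0.3, -0.1]
width: 0.085
```

```bash
cat >> h.py <<'E'
from scipy.spatial.transform import Rotation as Ro
def st():
    s=manip.get_state();q=s["ee_rot"];M=Ro.from_quat(q[[1,2,3,0]]).as_matrix()
    print("t",round(s["clock"],2),"p",s["position"].round(4),"jaw",round(float(np.arctan2(M[1,0],M[0,0])),4),"down",M[:,1].round(3),"w",round(float(s["width"]),4),"F",s["contact_force"].round(1),"q",s["qpos"].round(2));return s
E
python3 - <<'E'
from h import *
st();d=manip.get_image("wrist");np.savez("w1.npz",**d);cv2.imwrite("pics/w1.png",d["pixels"][:,:,::-1])
print(-d["R"].T@d["t"],d["R"][2])
for n,X in [("A",(.4565,-.1343,.046)),("C",(.4713,-.0262,.074)),("TCP",manip.get_state()["position"])]: print(n,proj(d,X))
E
```

```text
t 2.2 p [ 0.4533 -0.1494  0.1877] jaw -0.1807 down [-0.001  0.002 -1.   ] w 0.085 F [-0.2 -0.3 -0.1] q [-0.47  0.17  1.8   0.    1.17 -0.29]
[ 0.46639473 -0.08537824  0.31338503] [-0.0487252  -0.255799   -0.96550128]
A [314.86414682 170.64433162]
C [306.88066528   7.59244048]
TCP [311.6057749  276.27082913]
```

View pics/w1.png

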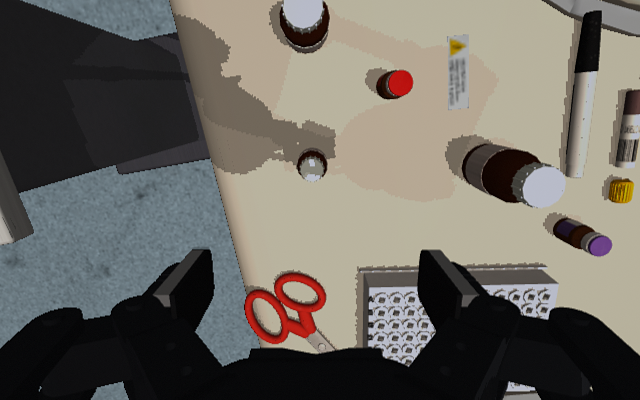

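```bash
cat >> h.py <<'E'
def cap(d,xy,H,R=.03):
    P=cloud(d);m=(abs(P[...,2]-H)<.005)&(np.hypot(P[...,0]-xy[0],P[...,1]-xy[1])<R)
    ys,xs=np.nonzero(m)
    if len(xs)<10:return None
    c,r=cv2.minEnclosingCircle(np.stack([xs,ys],1).astype(np.float32))
    z=np.median(P[m][:,2])
    return cast(d,xs.mean(),ys.mean(),z).round(4),(round(xs.mean(),1),round(ys.mean(),1)),len(xs),round(float(r),1),cast(d,*c,z).round(4)
E
python3 - <<'E'
from h import *
d=dict(np.load("w1.npz"))
for n,x,H in [("A",(.4565,-.1343),.046),("C",(.4713,-.0262),.074),("D",(.6096,-.1664),.088)]: print(n,cap(d,x,H))
E
```

```text
A (array([ 0.4542, -0.1326,  0.0459]), (np.float64(311.7), np.float64(169.1)), 461, 12.6, array([ 0.4542, -0.1327,  0.0459]))
C (array([ 0.4682, -0.0285,  0.0739]), (np.float64(302.7), np.float64(12.7)), 1034, 21.9, array([ 0.4688, -0.0265,  0.0739]))
D (array([ 0.6062, -0.164 ,  0.0877]), (np.float64(541.6), np.float64(185.5)), 1596, 25.1, array([ 0.6058, -0.1636,  0.0877]))
```

arm_command([
  [6,[0.2,1.6,0],-0.02],
  [6,[0,0,-2],0],
  [6,[0,0,-2],0],
  [6,[0,0,-2],0],
  [6,[0,0,-2],0],
  [6,[0,0,-2],0],
  [6,[0,0,-2],0],
  [6,[0,0,-2],0],
  [6,[0,0,-1.4],0],
  [6,[0,0,-1.3],0],
  [6,[0,0,0],0],
])

```text
clock: 3.35
position: [0.4529, -0.1359, 0.02]
ee_rot: [0.704, -0.703, 0.074, -0.071]
contact_force: [1.1, 0.0, -0.0]
width: 0.0595
```

```bash
python3 - <<'E'
from h import *
st();d=manip.get_image("wrist");cv2.imwrite("pics/w2.png",d["pixels"][:,:,::-1]);print(cap(d,(.455,-.1335),.046))
E
```

```text
t 3.35 p [ 0.4529 -0.1359  0.02  ] jaw -0.2054 down [-0.004  0.001 -1.   ] w 0.0595 F [ 1.1  0.  -0. ] q [-0.44  0.38  2.03 -0.    0.73 -0.23]
(array([ 0.4556, -0.1317,  0.0458]), (np.float64(317.0), np.float64(297.7)), 2683, 91.5, array([ 0.4552, -0.1329,  0.0458]))
```

View pics/w2.png

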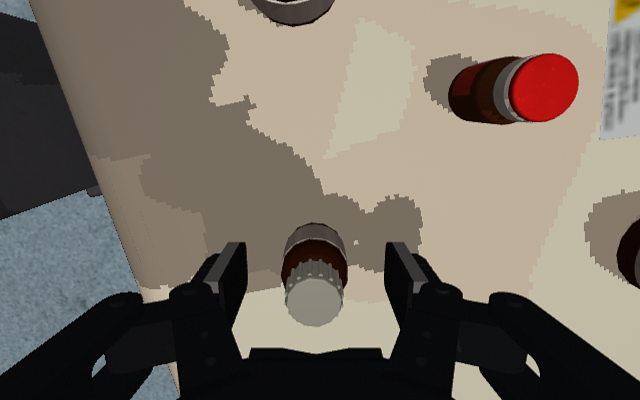

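arm_command([
  [6,[0.2,0.3,0],0],
  [5,[0,0,0],0],
  [4,[0,0,0],0],
  [3,[0,0,0],0],
  [2,[0,0,0],0],
  [2,[0,0,0],0],
  [2,[0,0,0],0],
  [2,[0,0,0],0],
])

```text
clock: 4.2
position: [0.4567, -0.1325, 0.0218]
ee_rot: [-0.703, 0.703, -0.072, 0.072]
contact_force: [-0.9, 0.8, 5.9]
width: 0.0251
```

```bash
python3 - <<'E'
from h import *
st();d=manip.get_image("wrist");cv2.imwrite("pics/w3.png",d["pixels"][:,:,::-1]);print(cap(d,(.455,-.1335),.046,.014))
E
```

```text
t 4.2 p [ 0.4567 -0.1325  0.0218] jaw -0.2039 down [ 0. -0. -1.] w 0.0251 F [-0.9  0.8  5.9] q [-0.43  0.38  2.03  0.    0.74 -0.22]
(array([ 0.4562, -0.1316,  0.0458]), (np.float64(309.9), np.float64(304.9)), 2874, 42.1, array([ 0.4539, -0.1337,  0.0458]))
```

View pics/w3.png

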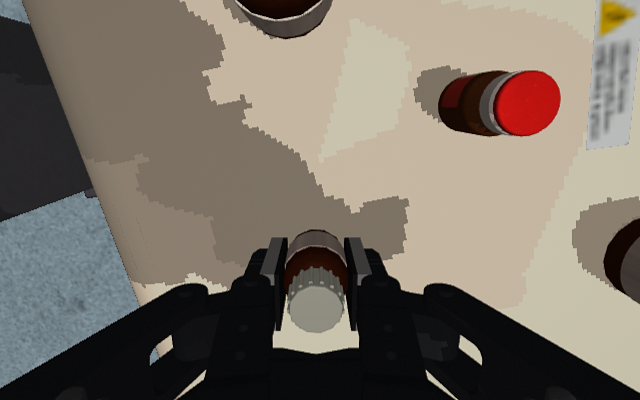

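arm_command([
  [2,[0,0,1],0],
  [2,[0,0,1],0],
  [2,[0,0,2],0],
  [2,[0,0,2],0],
  [2,[0,0,2],0],
  [2,[0,0,2],0],
  [2,[0,0,2],0],
  [2,[0.2,1.5,0],0],
  [2,[0.2,2,0],0],
  [2,[0.2,2,0],0],
  [2,[0.2,2.5,0],0],
  [2,[0.2,2.5,0],0],
])

```text
clock: 5.45
position: [0.4668, -0.0268, 0.1422]
ee_rot: [-0.703, 0.703, -0.072, 0.073]
contact_force: [0.3, 0.5, -0.7]
width: 0.0248
```

arm_command([
  [2,[0.2,2.5,0],0],
  [2,[0.2,2.5,0],0],
  [2,[0.2,2.5,0],0],
  [2,[0.2,2.5,0],0],
  [2,[0.2,2.5,0],0],
  [2,[0.2,2.5,0],0],
  [2,[0.2,2,0],0],
  [2,[0.2,2,0],0],
  [2,[0,1,0],0],
  [2,[0,0,0],0],
  [2,[0,0,0],0],
])

```text
clock: 6.55
position: [0.4824, 0.1719, 0.1415]
ee_rot: [-0.703, 0.704, -0.072, 0.072]
contact_force: [-0.1, -0.2, -0.7]
width: 0.025
```

```bash
python3 - <<'E'
from h import *
st();d=manip.get_image("wrist");np.savez("w4.npz",**d);cv2.imwrite("pics/w4.png",d["pixels"][:,:,::-1])
p=d["pixels"];P=cloud(d)
print("disc1 top-est px",proj(d,(.4832,.169,.008)))
d=manip.get_image("top");np.savez("t4.npz",**d);cv2.imwrite("pics/t4.png",cv2.resize(d["pixels"][140:280,170:500,::-1],None,fx=2.4,fy=2.4))
E
```

```text
t 6.55 p [0.4824 0.1719 0.1415] jaw -0.2035 down [ 0.    -0.001 -1.   ] w 0.025 F [-0.1 -0.2 -0.7] q [ 0.21  0.27  1.8  -0.    1.07  0.41]
disc1 top-est px [315.89946792 195.23528816]
```

View pics/w4.png

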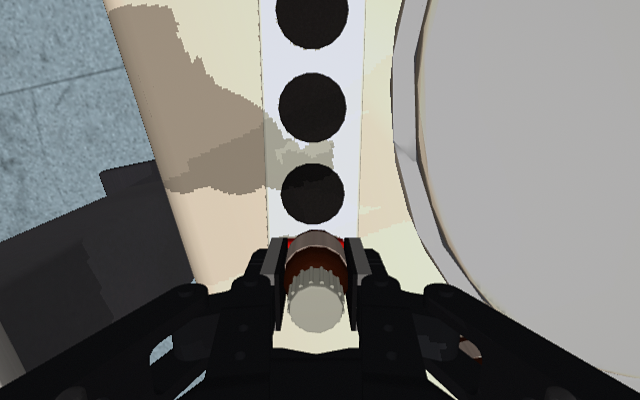

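View pics/t4.png

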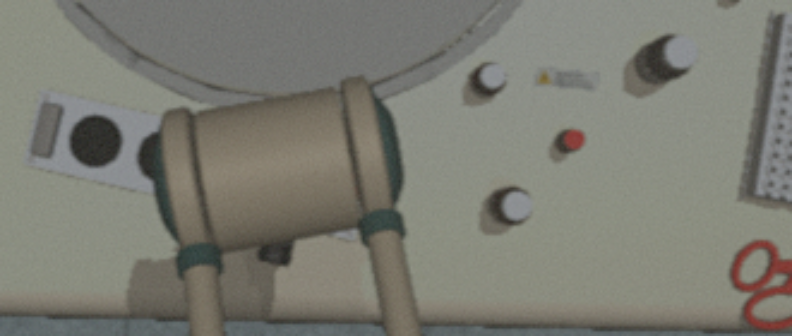

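```bash
cat >> h.py <<'E'
def discs(d,z=.008):
    p=d["pixels"];hs=cv2.cvtColor(p,cv2.COLOR_RGB2HSV);P=cloud(d)
    m=((p.max(2)<75)&(abs(P[...,2]-z)<.006)).astype(np.uint8);m=cv2.morphologyEx(m,cv2.MORPH_OPEN,np.ones((5,5)))
    k,l,s,ce=cv2.connectedComponentsWithStats(m);o=[]
    for i in range(1,k):
        if s[i,4]>300: o.append((s[i].tolist(),ce[i].round(1),cast(d,*ce[i],z).round(4)))
    return o
E
python3 - <<'E'
from h import *
d=dict(np.load("w4.npz"))
for o in discs(d): print(*o)
for H in (.162,.164,.166): print(cap(d,(.4824,.1719),H,.0135))
print(cloud(d)[305,316])
E
```

```text
[276, 0, 72, 49, 2868] [311.5  20.7] [0.5052 0.2907 0.008 ]
[279, 73, 67, 69, 3619] [311.9 107.3] [0.4937 0.2346 0.008 ]
[281, 164, 63, 60, 2979] [312.1 193.3] [0.4806 0.1711 0.008 ]
(array([0.4829, 0.1737, 0.1653]), (np.float64(312.3), np.float64(302.1)), 2954, 37.3, array([0.4816, 0.1743, 0.1653]))
(array([0.4828, 0.1733, 0.1654]), (np.float64(312.2), np.float64(303.3)), 2836, 38.5, array([0.4807, 0.1731, 0.1654]))
(array([0.4826, 0.1729, 0.1655]), (np.float64(311.9), np.float64(304.8)), 2682, 38.7, array([0.4805, 0.1719, 0.1655]))
[0.48392844 0.17274501 0.16586612]
```

```bash
python3 - <<'E'
from h import *
d=dict(np.load("w4.npz"))
p=d["pixels"];w=p[260:340,270:365].astype(int)
m=((w.max(2)>135)&(w.max(2)-w.min(2)<25)&(abs(cloud(d)[260:340,270:365,2]-.166)<.012)).astype(np.uint8)
P=cloud(d);mm=(abs(P[...,2]-.1656)<.0025);mm[:, :287]=0;mm[:,345:]=0;mm[:275]=0;mm[336:]=0
ys,xs=np.nonzero(mm);print(xs.min(),xs.max(),ys.min(),ys.max(),xs.mean(),ys.mean())
print(cast(d,316,308,.166),cast(d,xs.mean(),ys.mean(),.166))
E
```

```text
287 344 279 332 315.4926568758344 306.3173119715176
[0.48371674 0.17171754 0.166     ] [0.48367953 0.17237558 0.166     ]
```

arm_command([
  [2,[0.1,-0.1,-2],0],
  [2,[0,0,-2],0],
  [2,[0,0,-2],0],
  [2,[0,0,-2],0],
  [2,[0,0,-1],0],
  [2,[0,0,-0.7],0],
  [2,[0,0,-0.5],0],
  [2,[0,0,-0.4],0],
  [2,[0,0,-0.2],0],
  [2,[0,0,0],0],
  [2,[0,0,0],0],
])

```text
clock: 7.75
position: [0.4839, 0.1716, 0.0337]
ee_rot: [0.704, -0.703, 0.072, -0.072]
contact_force: [-0.4, 0.3, 0.4]
width: 0.0249
```

```bash
python3 - <<'E'
from h import *
st();d=manip.get_image("wrist");np.savez("w5.npz",**d);cv2.imwrite("pics/w5.png",d["pixels"][:,:,::-1])
for o in discs(d): print(*o)
print(cast(d,316,308,.056))
E
```

```text
t 7.75 p [0.4839 0.1716 0.0337] jaw -0.2039 down [ 0.001  0.    -1.   ] w 0.0249 F [-0.4  0.3  0.4] q [ 0.21  0.4   1.93 -0.    0.81  0.41]
[249, 50, 115, 118, 10647] [305.8 108.1] [0.494 0.235 0.008]
[256, 201, 100, 47, 2630] [303.9 222.2] [0.4823 0.1849 0.008 ]
[0.48491343 0.16990748 0.056     ]
```

View pics/w5.png

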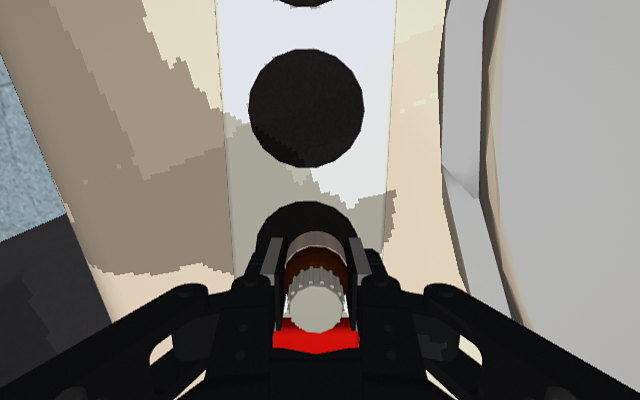

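arm_command([
  [2,[-0.2,0,0],0],
  [2,[0,0,-0.2],0],
  [2,[0,0,-0.1],0],
  [2,[0,0,-0.1],0],
  [2,[0,0,0],0],
  [2,[0,0,0],0],
])

```text
clock: 8.4
position: [0.4815, 0.1715, 0.0298]
ee_rot: [-0.703, 0.703, -0.072, 0.072]
contact_force: [-1.3, 0.1, 4.8]
width: 0.0247
```

```bash
python3 - <<'E'
from h import *
st()
E
```

```text
t 8.4 p [0.4815 0.1715 0.0298] jaw -0.2039 down [-0. -0. -1.] w 0.0247 F [-1.3  0.1  4.8] q [ 0.21  0.41  1.94 -0.    0.79  0.41]
```

arm_command([
  [3.5,[0,0,0],0],
  [4.5,[0,0,0],0],
  [5,[0,0,0],0],
  [5,[0,0,1],0],
  [5,[0,0,2],0],
  [5,[0,0,2],0],
  [5,[0,0,3],0],
  [5,[0,0,3],0],
  [5,[0,0,2],0],
  [5,[0,-2.5,0],0],
  [5,[0,-2.5,0],0],
  [5,[0,-1,0],0],
])

```text
clock: 9.6
position: [0.4816, 0.1101, 0.1602]
ee_rot: [-0.703, 0.704, -0.072, 0.073]
contact_force: [0.2, -0.4, 0.5]
width: 0.0498
```

```bash
python3 - <<'E'
from h import *
st();d=manip.get_image("wrist");np.savez("w6.npz",**d);cv2.imwrite("pics/w6.png",d["pixels"][:,:,::-1])
for o in discs(d): print(*o)
print(cap(d,(.482,.1715),.054))
E
```

```text
t 9.6 p [0.4816 0.1101 0.1602] jaw -0.2051 down [ 0.001 -0.001 -1.   ] w 0.0498 F [ 0.2 -0.4  0.5] q [ 0.08  0.22  1.81 -0.    1.1   0.29]
[263, 0, 66, 59, 3267] [295.7  26.3] [0.4931 0.2315 0.008 ]
[266, 82, 63, 63, 2013] [296.4 112.4] [0.4802 0.1712 0.008 ]
(array([0.4826, 0.1705, 0.0539]), (np.float64(296.5), np.float64(114.4)), 666, 15.4, array([0.4826, 0.1706, 0.0539]))
```

View pics/w6.png

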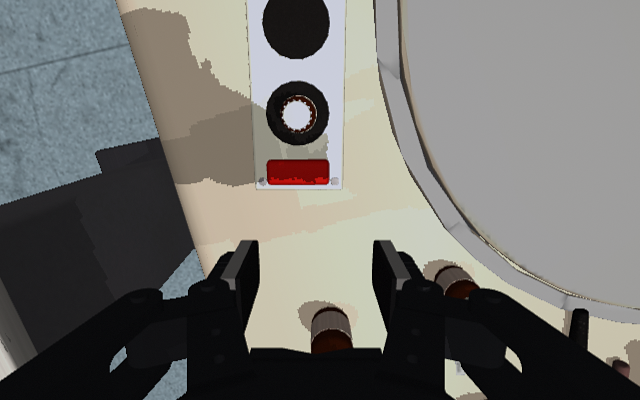

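arm_command([
  [6,[1.3,-1.4,0],-0.0875],
  [6,[1.3,-1.4,0],-0.0875],
  [6,[1.3,-1.4,0],-0.0875],
  [6,[1.3,-1.4,0],-0.0875],
  [6,[1.3,-1.4,0],-0.0875],
  [6,[1.3,-1.4,0],-0.0875],
  [6,[1.3,-1.4,0],-0.0875],
  [6,[1.3,-1.4,0],-0.0875],
  [6,[0,0,-1],0],
  [6,[0,0,-2],0],
  [6,[0,0,-2],0],
  [6,[0,0,0],0],
])

```text
clock: 10.85
position: [0.5823, 0.001, 0.106]
ee_rot: [-0.636, 0.637, -0.311, 0.305]
contact_force: [-0.4, 0.6, -0.3]
width: 0.0596
```

```bash
python3 - <<'E'
from h import *
st();d=manip.get_image("wrist");np.savez("w7.npz",**d);cv2.imwrite("pics/w7.png",d["pixels"][:,:,::-1])
print(cap(d,(.5852,-.0021),.060))
E
```

```text
t 10.85 p [0.5823 0.001  0.106 ] jaw -0.9022 down [-0.008  0.002 -1.   ] w 0.0596 F [-0.4  0.6 -0.3] q [-0.12  0.4   1.69  0.    1.06  0.78]
(array([ 0.5865, -0.0021,  0.0599]), (np.float64(323.2), np.float64(230.7)), 1366, 21.9, array([ 0.5866, -0.002 ,  0.0599]))
```

View pics/w7.png

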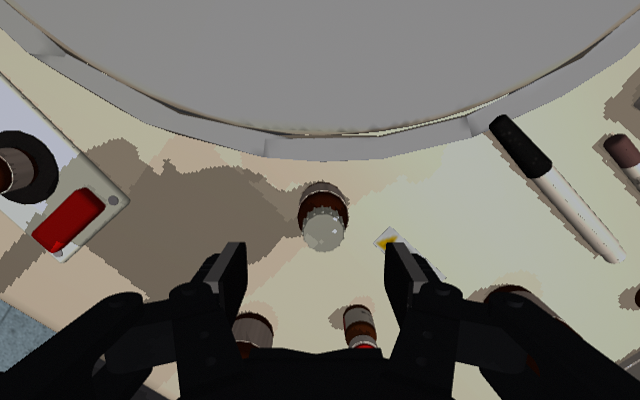

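arm_command([
  [6,[0.2,-0.2,-1],0],
  [6,[0,0,-1.5],0],
  [6,[0,0,-1.5],0],
  [6,[0,0,-1.5],0],
  [6,[0,0,-1.5],0],
  [6,[0,0,-1.1],0],
  [6,[0,0,0],0],
  [6,[0,0,0],0],
])

```text
clock: 11.7
position: [0.5881, -0.0025, 0.0286]
ee_rot: [0.636, -0.636, 0.309, -0.309]
contact_force: [0.0, 0.6, 0.3]
width: 0.0602
```

```bash
python3 - <<'E'
from h import *
st();d=manip.get_image("wrist");np.savez("w8.npz",**d);cv2.imwrite("pics/w8.png",d["pixels"][:,:,::-1])
print(cap(d,(.5852,-.0021),.060,.02))
E
```

```text
t 11.7 p [ 0.5881 -0.0025  0.0286] jaw -0.9038 down [ 0.001 -0.    -1.   ] w 0.0602 F [0.  0.6 0.3] q [-0.12  0.49  1.77 -0.    0.88  0.78]
(array([ 0.5877, -0.0014,  0.0599]), (np.float64(308.1), np.float64(321.4)), 3620, 36.6, array([ 0.5876, -0.0014,  0.0599]))
```

View pics/w8.png

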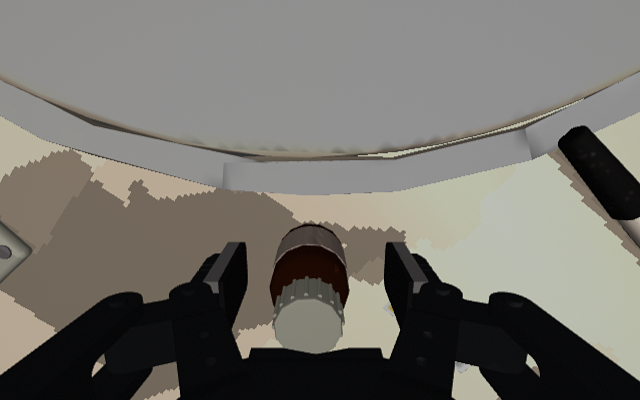

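arm_command([
  [6,[-0.1,0.2,-0.4],0],
  [5,[0,0,0],0],
  [4.4,[0,0,0],0],
  [3.6,[0,0,0],0],
  [2.5,[0,0,0],0],
  [2.5,[0,0,0],0],
  [2.5,[0,0,0],0],
  [2.5,[0,0,0],0],
])

```text
clock: 12.55
position: [0.5868, -0.0005, 0.0247]
ee_rot: [0.636, -0.636, 0.309, -0.309]
contact_force: [-1.1, 0.5, 4.7]
width: 0.0302
```

```bash
python3 - <<'E'
from h import *
st();d=manip.get_image("wrist");np.savez("w9.npz",**d);cv2.imwrite("pics/w9.png",d["pixels"][:,:,::-1])
print(cap(d,(.5872,-.0014),.060,.015))
E
```

```text
t 12.55 p [ 5.868e-01 -5.000e-04  2.470e-02] jaw -0.904 down [ 0.001 -0.    -1.   ] w 0.0302 F [-1.1  0.5  4.7] q [-0.12  0.5   1.78 -0.    0.87  0.78]
(array([ 5.889e-01, -5.000e-04,  5.990e-02]), (np.float64(315.4), np.float64(325.8)), 3371, 38.0, array([ 0.5877, -0.0015,  0.0599]))
```

View pics/w9.png

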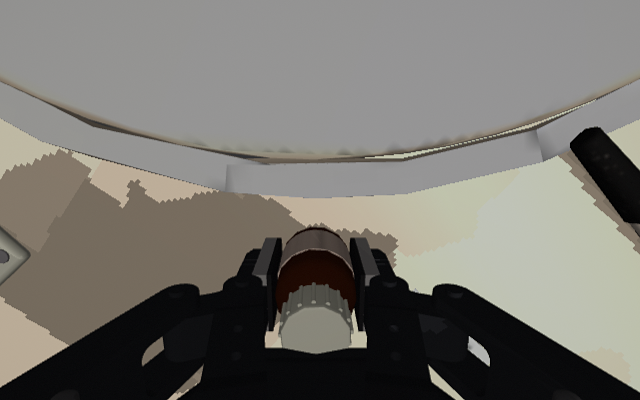

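arm_command([
  [2.5,[0,0,1],0],
  [2.5,[0,0,1],0],
  [2.5,[0,0,2],0],
  [2.5,[0,0,2],0],
  [2.5,[0,0,2],0],
  [2.5,[0,0,2],0],
  [2.5,[0,0,2],0],
  [2.5,[-0.5,1.4,0],0.05],
  [2.5,[-0.8,2,0],0.06],
  [2.5,[-0.8,2,0],0.06],
  [2.5,[-0.8,2,0],0.06],
  [2.5,[-0.8,2,0],0.06],
])

```text
clock: 13.8
position: [0.548, 0.0951, 0.1435]
ee_rot: [-0.674, 0.675, -0.213, 0.212]
contact_force: [-0.3, -1.0, -0.8]
width: 0.0302
```

arm_command([
  [2.5,[-0.8,2,0],0.06],
  [2.5,[-0.8,2,0],0.06],
  [2.5,[-0.8,2,0],0.06],
  [2.5,[-0.8,2,0],0.06],
  [2.5,[-0.8,2,0],0.06],
  [2.5,[-0.8,2,0],0.06],
  [2.5,[-0.7,1.6,0],0.05],
  [2.5,[0,0.6,0],0],
  [2.5,[0,0,0],0],
  [2.5,[0,0,0],0],
])

```text
clock: 14.8
position: [0.4946, 0.2352, 0.144]
ee_rot: [-0.703, 0.704, -0.072, 0.072]
contact_force: [0.4, -0.5, -0.9]
width: 0.0303
```

```bash
python3 - <<'E'
from h import *
st();d=manip.get_image("wrist");np.savez("w10.npz",**d)
for o in discs(d): print(*o)
E
```

```text
t 14.8 p [0.4946 0.2352 0.144 ] jaw -0.2038 down [-0.    -0.001 -1.   ] w 0.0303 F [ 0.4 -0.5 -0.9] q [ 0.32  0.31  1.72 -0.    1.1   0.52]
[278, 0, 71, 48, 2839] [312.7  20.5] [0.5183 0.3544 0.008 ]
[280, 73, 67, 68, 3562] [313.  106.3] [0.5068 0.2982 0.008 ]
[283, 162, 62, 60, 2945] [313.3 191.7] [0.4937 0.2348 0.008 ]
```

arm_command([
  [2.5,[-0.1,0,-2],0],
  [2.5,[0,0,-2],0],
  [2.5,[0,0,-2],0],
  [2.5,[0,0,-2],0],
  [2.5,[0,0,-1.5],0],
  [2.5,[0,0,-0.7],0],
  [2.5,[0,0,-0.4],0],
  [2.5,[0,0,-0.3],0],
  [2.5,[0,0,-0.1],0],
  [2.5,[0,0,0],0],
  [2.5,[0,0,0],0],
])

```text
clock: 15.95
position: [0.494, 0.2356, 0.0349]
ee_rot: [0.704, -0.703, 0.072, -0.072]
contact_force: [0.6, 0.1, -1.8]
width: 0.0301
```

```bash
python3 - <<'E'
from h import *
st();d=manip.get_image("wrist");np.savez("w11.npz",**d);cv2.imwrite("pics/w11.png",d["pixels"][:,:,::-1])
for o in discs(d): print(*o)
E
```

```text
t 15.95 p [0.494  0.2356 0.0349] jaw -0.2039 down [ 0.001  0.    -1.   ] w 0.0301 F [ 0.6  0.1 -1.8] q [ 0.32  0.44  1.86 -0.    0.84  0.52]
[256, 49, 114, 117, 10520] [312.7 107.3] [0.507  0.2987 0.008 ]
[264, 200, 99, 44, 2571] [312.9 220.6] [0.4966 0.2485 0.008 ]
```

View pics/w11.png

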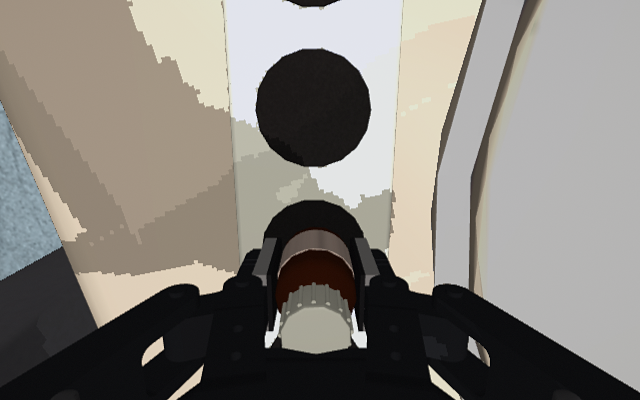

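arm_command([
  [2.5,[0,0,-0.1],0],
  [2.5,[0,0,-0.1],0],
  [2.5,[0,0,-0.1],0],
  [2.5,[0,0,0],0],
])

```text
clock: 16.4
position: [0.4938, 0.2356, 0.0326]
ee_rot: [0.704, -0.703, 0.072, -0.072]
contact_force: [-1.5, -0.8, 8.9]
width: 0.0303
```

arm_command([
  [3.8,[0,0,0],0],
  [4.8,[0,0,0],0],
  [5,[0,0,0],0],
  [5,[0,0,1],0],
  [5,[0,0,2],0],
  [5,[0,0,2],0],
  [5,[0,0,3],0],
  [5,[0,0,3],0],
  [5,[0,0,2],0],
  [5,[-0.5,-2.5,0],0],
  [5,[-0.5,-2.5,0],0],
  [5,[0,-1,0],0],
])

```text
clock: 17.6
position: [0.4828, 0.174, 0.162]
ee_rot: [-0.703, 0.704, -0.072, 0.072]
contact_force: [-0.0, 1.3, 0.3]
width: 0.0501
```

```bash
python3 - <<'E'
from h import *
st();d=manip.get_image("wrist");np.savez("w12.npz",**d);cv2.imwrite("pics/w12.png",d["pixels"][:,:,::-1])
for o in discs(d): print(*o)
print(cap(d,(.494,.2355),.068))
E
```

```text
t 17.6 p [0.4828 0.174  0.162 ] jaw -0.2049 down [-0.    -0.001 -1.   ] w 0.0501 F [-0.   1.3  0.3] q [ 0.21  0.25  1.77 -0.    1.12  0.42]
[279, 0, 66, 56, 3118] [311.6  24.7] [0.5059 0.2944 0.008 ]
[282, 79, 62, 63, 1420] [310.4 106.1] [0.4929 0.2376 0.008 ]
[284, 162, 58, 53, 1404] [310.9 183.4] [0.4804 0.1766 0.008 ]
(array([0.4943, 0.2324, 0.0679]), (np.float64(312.9), np.float64(114.6)), 1032, 19.2, array([0.4944, 0.2324, 0.0679]))
```

View pics/w12.png

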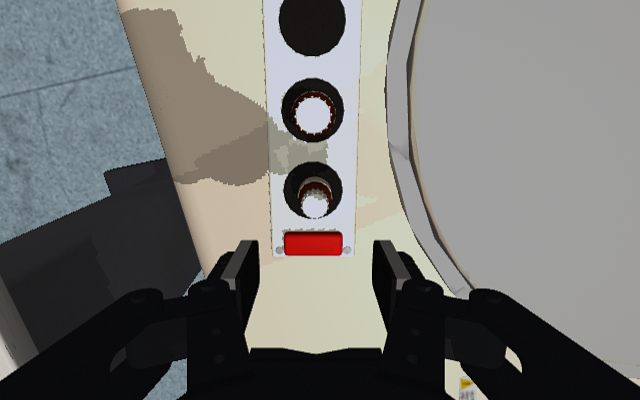

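arm_command([
  [6,[-0.1,-2,0],0],
  [6.5,[-0.1,-2.5,0],0],
  [6.5,[-0.2,-2.5,0],0],
  [6.5,[-0.2,-2.5,0],0],
  [6.5,[-0.2,-2.5,0],0],
  [6.5,[-0.2,-2.5,0],0],
  [6.5,[-0.2,-2.5,0],0],
  [6.5,[-0.2,-2,0],0],
  [6.5,[0,-0.8,-1],0],
  [6.5,[0,0,-2],0],
  [6.5,[0,0,0],0],
  [6.5,[0,0,0],0],
])

```text
clock: 18.85
position: [0.4696, -0.0218, 0.1308]
ee_rot: [0.704, -0.703, 0.072, -0.071]
contact_force: [0.5, 0.7, -0.1]
width: 0.065
```

```bash
python3 - <<'E'
from h import *
st();d=manip.get_image("wrist");np.savez("w13.npz",**d);cv2.imwrite("pics/w13.png",d["pixels"][:,:,::-1])
print(cap(d,(.469,-.0245),.074))
d=manip.get_image("top");np.savez("t13.npz",**d)
print(cap(d,(.4832,.169),.054),cap(d,(.496,.233),.068),cap(d,(.4713,-.0262),.074))
for o in discs(d):print(*o)
x,y=190,180;cv2.imwrite("pics/t13.png",cv2.resize(d["pixels"][170:250,170:340,::-1],None,fx=4.5,fy=4.5))
E
```

```text
t 18.85 p [ 0.4696 -0.0218  0.1308] jaw -0.2037 down [-0.001  0.001 -1.   ] w 0.065 F [ 0.5  0.7 -0.1] q [-0.2   0.22  1.9   0.    1.02  0.01]
(array([ 0.4691, -0.0234,  0.0739]), (np.float64(313.5), np.float64(228.1)), 1606, 23.8, array([ 0.4691, -0.0233,  0.0739]))
(array([0.485 , 0.1684, 0.0529]), (np.float64(294.1), np.float64(216.8)), 57, 4.5, array([0.4845, 0.1685, 0.0529])) (array([0.4968, 0.2299, 0.0676]), (np.float64(265.1), np.float64(210.4)), 88, 5.5, array([0.4968, 0.2301, 0.0676])) None
[200, 189, 19, 20, 312] [208.8 198.4] [0.5222 0.361  0.008 ]
[228, 196, 20, 19, 309] [237.7 205.1] [0.5087 0.2963 0.008 ]
```

View pics/t13.png

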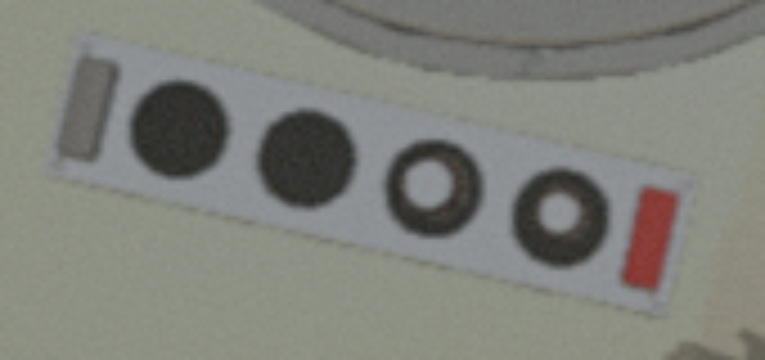

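View pics/w13.png

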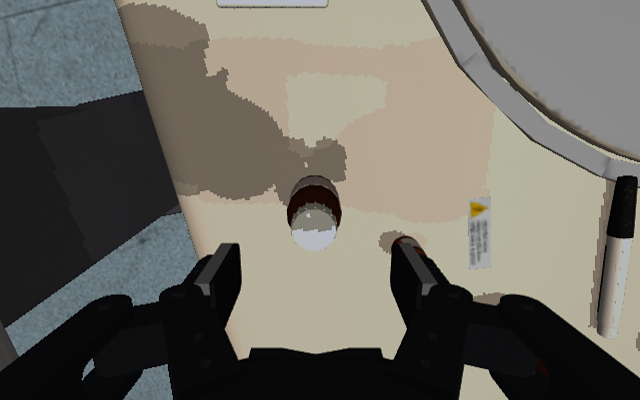

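arm_command([
  [6.5,[0,-0.2,-1.5],0],
  [6.5,[0,0,-2],0],
  [6.5,[0,0,-2],0],
  [6.5,[0,0,-2],0],
  [6.5,[0,0,-1.5],0],
  [6.5,[0,0,-1],0],
  [6.5,[0,0,0],0],
  [5.5,[0,0,0],0],
  [4.5,[0,0,0],0],
])

```text
clock: 19.85
position: [0.4705, -0.0246, 0.0322]
ee_rot: [-0.703, 0.704, -0.071, 0.073]
contact_force: [-0.4, 0.8, 0.8]
width: 0.0452
```

```bash
python3 - <<'E'
from h import *
st();d=manip.get_image("wrist");cv2.imwrite("pics/w14.png",d["pixels"][:,:,::-1])
print(cap(d,(.469,-.0245),.074,.02))
E
```

```text
t 19.85 p [ 0.4705 -0.0246  0.0322] jaw -0.2039 down [ 0.002 -0.    -1.   ] w 0.0452 F [-0.4  0.8  0.8] q [-0.2   0.36  2.03  0.    0.76  0.  ]
(array([ 0.4704, -0.0188,  0.0739]), (np.float64(307.1), np.float64(325.1)), 4204, 46.7, array([ 0.4695, -0.0224,  0.0739]))
```

View pics/w14.png

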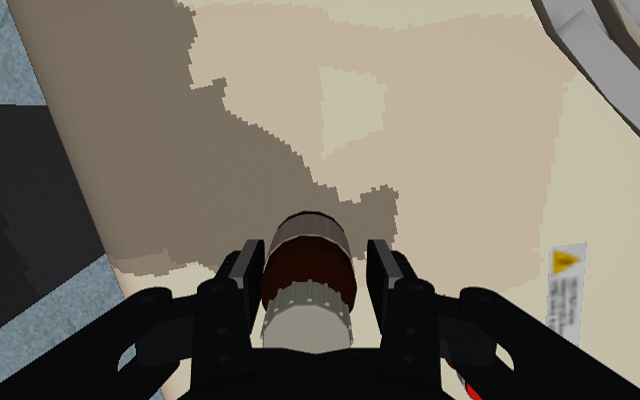

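arm_command([
  [4.5,[-0.1,0.1,0],0],
  [3.5,[0,0,0],0],
  [3,[0,0,0],0],
  [3,[0,0,0],0],
  [3,[0,0,0],0],
  [3,[0,0,0],0],
])

```text
clock: 20.5
position: [0.4687, -0.0235, 0.0319]
ee_rot: [0.703, -0.703, 0.072, -0.072]
contact_force: [-1.5, 1.3, 6.5]
width: 0.0345
```

arm_command([
  [3,[0,0,1],0],
  [3,[0,0,1],0],
  [3,[0,0,2],0],
  [3,[0,0,2],0],
  [3,[0,0,2],0],
  [3,[0,0,2],0],
  [3,[0,0,2],0],
  [3,[0.2,1.5,0],0],
  [3,[0.2,2,0],0],
  [3,[0.3,2.5,0],0],
  [3,[0.3,2.5,0],0],
  [3,[0.3,2.5,0],0],
])

```text
clock: 21.7
position: [0.4818, 0.0873, 0.1522]
ee_rot: [0.703, -0.703, 0.072, -0.073]
contact_force: [0.5, -0.4, 0.1]
width: 0.0349
```

arm_command([
  [3,[0.3,2.5,0],0],
  [3,[0.3,2.5,0],0],
  [3,[0.3,2.5,0],0],
  [3,[0.3,2.5,0],0],
  [3,[0.3,2.5,0],0],
  [3,[0.3,2.5,0],0],
  [3,[0.3,2.5,0],0],
  [3,[0.2,2,0],0],
  [3,[0.2,1.5,0],0],
  [3,[0,0.8,0],0],
  [3,[0,0,0],0],
  [3,[0,0,0],0],
])

```text
clock: 22.9
position: [0.5064, 0.3038, 0.1513]
ee_rot: [-0.703, 0.704, -0.072, 0.072]
contact_force: [0.1, -1.3, -1.2]
width: 0.0345
```

```bash
python3 - <<'E'
from h import *
st();d=manip.get_image("wrist");np.savez("w15.npz",**d);cv2.imwrite("pics/w15.png",d["pixels"][:,:,::-1])
for o in discs(d): print(*o)
E
```

```text
t 22.9 p [0.5064 0.3038 0.1513] jaw -0.204 down [-0.    -0.001 -1.   ] w 0.0345 F [ 0.1 -1.3 -1.2] q [ 0.42  0.37  1.62 -0.    1.15  0.63]
[284, 80, 65, 66, 3323] [316.  112.5] [0.5198 0.3619 0.008 ]
[286, 166, 61, 50, 2411] [316.  191.7] [0.5073 0.3011 0.008 ]
```

View pics/w15.png

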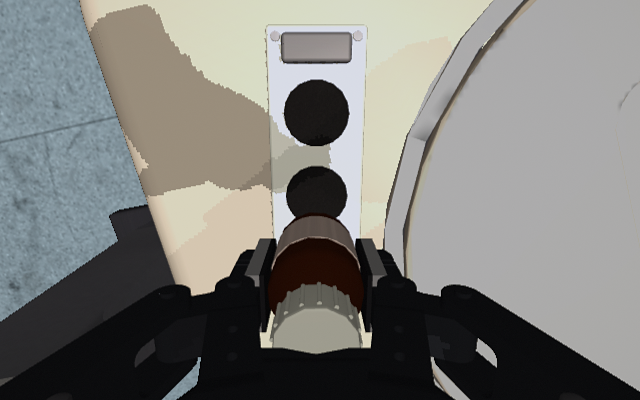

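arm_command([
  [3,[0.05,-0.45,-2],0],
  [3,[0,0,-2],0],
  [3,[0,0,-2],0],
  [3,[0,0,-2],0],
  [3,[0,0,-1.5],0],
  [3,[0,0,-0.7],0],
  [3,[0,0,-0.4],0],
  [3,[0,0,-0.2],0],
  [3,[0,0,-0.1],0],
  [3,[0,0,0],0],
  [3,[0,0,0],0],
])

```text
clock: 24.05
position: [0.5075, 0.3001, 0.0429]
ee_rot: [0.704, -0.703, 0.072, -0.072]
contact_force: [-0.4, -0.3, -1.5]
width: 0.0349
```

```bash
python3 - <<'E'
from h import *
st();d=manip.get_image("wrist");cv2.imwrite("pics/w16.png",d["pixels"][:,:,::-1])
for o in discs(d): print(*o)
E
```

```text
t 24.05 p [0.5075 0.3001 0.0429] jaw -0.2039 down [ 0.001  0.    -1.   ] w 0.0349 F [-0.4 -0.3 -1.5] q [ 0.42  0.48  1.75 -0.    0.91  0.62]
[259, 55, 108, 110, 9407] [312.4 109.4] [0.5201 0.3623 0.008 ]
[266, 198, 95, 40, 1640] [310.9 215.3] [0.509  0.3132 0.008 ]
```

View pics/w16.png

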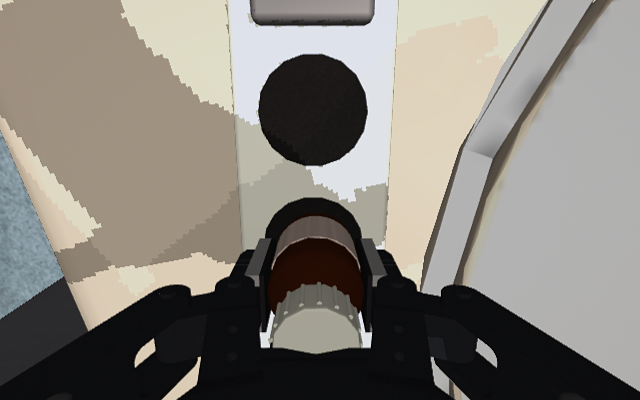

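arm_command([
  [3,[-0.1,0,-0.1],0],
  [3,[0,0,-0.1],0],
  [3,[0,0,-0.1],0],
  [3,[0,0,0],0],
])

```text
clock: 24.5
position: [0.5061, 0.3, 0.0399]
ee_rot: [0.703, -0.703, 0.072, -0.072]
contact_force: [-1.3, -0.2, 4.2]
width: 0.0346
```

```bash
python3 - <<'E'
from h import *
st()
E
```

```text
t 24.5 p [0.5061 0.3    0.0399] jaw -0.204 down [ 0.  0. -1.] w 0.0346 F [-1.3 -0.2  4.2] q [0.42 0.48 1.76 0.   0.9  0.62]
```

arm_command([
  [4.5,[0,0,0],0],
  [5.5,[0,0,0],0],
  [5.5,[0,0,0],0],
  [5.5,[0,0,1],0],
  [5.5,[0,0,2],0],
  [5.5,[0,0,2],0],
  [5.5,[0,0,3],0],
  [5.5,[0,0,3],0],
  [5.5,[0,0,2],0],
  [5.5,[-0.5,-2.5,0],0],
  [5.5,[-0.5,-2.5,0],0],
  [5.5,[0,-1,0],0],
])

```text
clock: 25.7
position: [0.4954, 0.2384, 0.1701]
ee_rot: [-0.703, 0.704, -0.072, 0.072]
contact_force: [-0.1, 0.8, 0.4]
width: 0.0549
```

```bash
python3 - <<'E'
from h import *
st();d=manip.get_image("wrist");cv2.imwrite("pics/w17.png",d["pixels"][:,:,::-1])
for o in discs(d): print(*o)
print(cap(d,(.507,.299),.082))
E
```

```text
t 25.7 p [0.4954 0.2384 0.1701] jaw -0.2048 down [ 0.    -0.001 -1.   ] w 0.0549 F [-0.1  0.8  0.4] q [ 0.32  0.29  1.68 -0.    1.16  0.53]
[281, 0, 64, 58, 3120] [312.5  26.1] [0.5192 0.3594 0.008 ]
[285, 161, 57, 44, 1045] [311.9 177.7] [0.4944 0.2439 0.008 ]
[287, 233, 54, 44, 1136] [311.8 250.6] [0.4805 0.1781 0.008 ]
(array([0.5068, 0.299 , 0.0819]), (np.float64(311.9), np.float64(111.2)), 1466, 22.8, array([0.5067, 0.2989, 0.0819]))
```

View pics/w17.png

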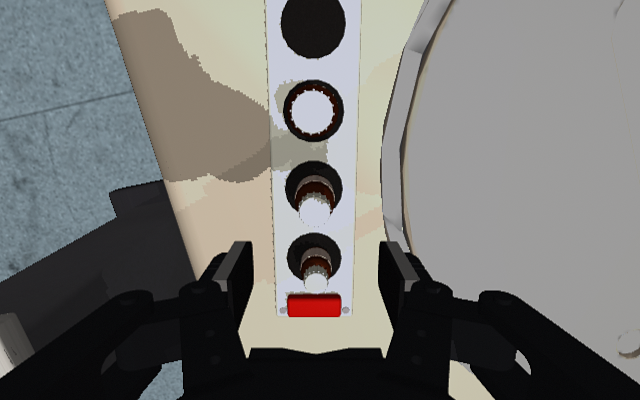

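arm_command([
  [7,[0.4,-2,0],0],
  [7,[0.6,-2.5,0],0],
  [7,[0.7,-2.5,0],0],
  [7,[0.7,-2.5,0],0],
  [7,[0.7,-2.5,0],0],
  [7,[0.7,-2.5,0],0],
  [7,[0.7,-2.5,0],0],
  [7,[0.7,-2.5,0],0],
  [7,[0.7,-2.5,0],0],
  [7,[0.7,-2.5,0],0],
  [7,[0.7,-2.5,0],0],
  [7,[0.7,-2.5,0],0],
])

```text
clock: 26.95
position: [0.5773, -0.0555, 0.1694]
ee_rot: [0.704, -0.703, 0.072, -0.072]
contact_force: [-0.3, 0.4, 0.1]
width: 0.07
```

arm_command([
  [7,[0.7,-2.5,0],0],
  [7,[0.7,-2.5,0],0],
  [7,[0.7,-2.5,0],0],
  [7,[0.7,-2.2,0],0],
  [7,[0.4,-1,0],0],
  [7,[0,0,-1.5],0],
  [7,[0,0,-1.5],0],
  [7,[0,0,0],0],
  [7,[0,0,0],0],
])

```text
clock: 27.85
position: [0.6083, -0.1615, 0.1393]
ee_rot: [0.704, -0.703, 0.072, -0.072]
contact_force: [-0.4, -0.7, 0.4]
width: 0.0699
```

```bash
python3 - <<'E'
from h import *
st();d=manip.get_image("wrist");cv2.imwrite("pics/w18.png",d["pixels"][:,:,::-1])
print(cap(d,(.6074,-.1641),.088))
d=manip.get_image("top")
print(cap(d,(.6096,-.1664),.088),cap(d,(.4832,.169),.054),cap(d,(.4962,.233),.068),cap(d,(.5092,.2964),.082))
E
```

```text
t 27.85 p [ 0.6083 -0.1615  0.1393] jaw -0.2036 down [-0.     0.001 -1.   ] w 0.0699 F [-0.4 -0.7  0.4] q [-0.37  0.43  1.55  0.    1.16 -0.17]
(array([ 0.6081, -0.1639,  0.088 ]), (np.float64(314.1), np.float64(232.9)), 2171, 27.7, array([ 0.6081, -0.1642,  0.088 ]))
(array([ 0.6103, -0.1653,  0.0878]), (np.float64(453.1), np.float64(161.2)), 140, 7.2, array([ 0.6102, -0.1661,  0.0878])) (array([0.485 , 0.1682, 0.0536]), (np.float64(294.2), np.float64(216.8)), 60, 4.5, array([0.4845, 0.1685, 0.0536])) (array([0.4967, 0.2297, 0.0679]), (np.float64(265.2), np.float64(210.4)), 87, 5.5, array([0.4968, 0.2301, 0.0679])) (array([0.509 , 0.2962, 0.0818]), (np.float64(233.0), np.float64(203.6)), 120, 6.2, array([0.5091, 0.2963, 0.0818]))
```

View pics/w18.png

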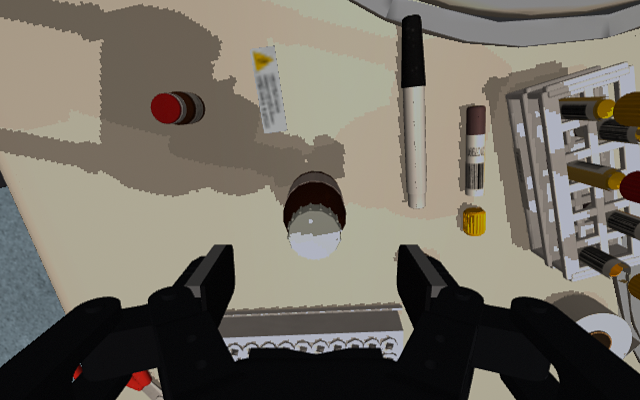

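arm_command([
  [7,[0,-0.2,-1.5],0],
  [7,[0,0,-2],0],
  [7,[0,0,-2],0],
  [7,[0,0,-2],0],
  [7,[0,0,-1.5],0],
  [7,[0,0,-1],0],
  [7,[0,0,0],0],
  [6,[0,0,0],0],
  [5.2,[0,0,0],0],
])

```text
clock: 28.85
position: [0.6091, -0.1643, 0.0405]
ee_rot: [-0.703, 0.704, -0.071, 0.073]
contact_force: [0.4, 0.1, -1.0]
width: 0.0523
```

```bash
python3 - <<'E'
from h import *
st();d=manip.get_image("wrist");cv2.imwrite("pics/w19.png",d["pixels"][:,:,::-1])
E
```

```text
t 28.85 p [ 0.6091 -0.1643  0.0405] jaw -0.2039 down [ 0.002 -0.001 -1.   ] w 0.0523 F [ 0.4  0.1 -1. ] q [-0.37  0.53  1.66  0.    0.95 -0.17]
```

View pics/w19.png

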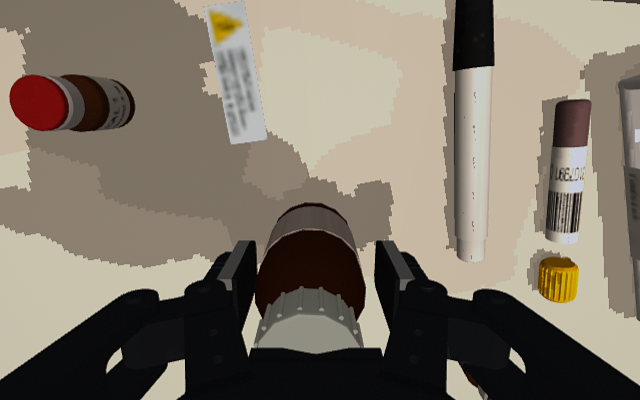

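arm_command([
  [5.2,[-0.1,0,0],0],
  [4.3,[0,0,0],0],
  [3.5,[0,0,0],0],
  [3.5,[0,0,0],0],
  [3.5,[0,0,0],0],
  [3.5,[0,0,0],0],
], grip_force=32)

```text
clock: 29.5
position: [0.6073, -0.1641, 0.0399]
ee_rot: [-0.703, 0.704, -0.072, 0.072]
contact_force: [-1.8, 0.4, 5.7]
width: 0.0397
```

arm_command([
  [3.5,[0,0,1],0],
  [3.5,[0,0,1],0],
  [3.5,[0,0,2],0],
  [3.5,[0,0,2],0],
  [3.5,[0,0,2],0],
  [3.5,[0,0,2],0],
  [3.5,[0,0,2],0],
  [3.5,[0,0,1],0],
  [3.5,[0,1,0],0],
  [3.5,[-0.3,2,0],0],
  [3.5,[-0.4,2.5,0],0],
  [3.5,[-0.4,2.5,0],0],
])

```text
clock: 30.7
position: [0.5945, -0.0814, 0.1676]
ee_rot: [0.704, -0.703, 0.073, -0.071]
contact_force: [0.1, -0.1, -1.3]
width: 0.04
```

```bash
python3 - <<'E'
from h import *
st();d=manip.get_image("wrist");cv2.imwrite("pics/w20.png",d["pixels"][:,:,::-1])
E
```

```text
t 30.7 p [ 0.5945 -0.0814  0.1676] jaw -0.2041 down [-0.003  0.002 -1.   ] w 0.04 F [ 0.1 -0.1 -1.3] q [-0.25  0.37  1.57  0.    1.2  -0.05]
```

View pics/w20.png

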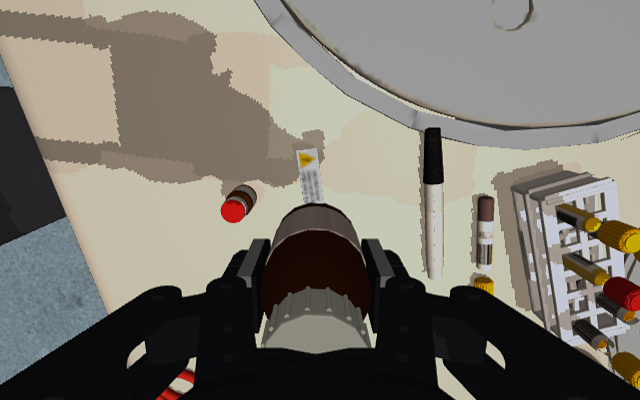

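arm_command([
  [3.5,[-0.4,2.5,0],0],
  [3.5,[-0.4,2.5,0],0],
  [3.5,[-0.4,2.5,0],0],
  [3.5,[-0.4,2.5,0],0],
  [3.5,[-0.4,2.5,0],0],
  [3.5,[-0.4,2.5,0],0],
  [3.5,[-0.4,2.5,0],0],
  [3.5,[-0.4,2.5,0],0],
  [3.5,[-0.4,2.5,0],0],
  [3.5,[-0.4,2.5,0],0],
  [3.5,[-0.4,2.5,0],0],
])

```text
clock: 31.85
position: [0.5498, 0.193, 0.1679]
ee_rot: [-0.703, 0.704, -0.073, 0.07]
contact_force: [0.9, 0.4, -1.6]
width: 0.0401
```

arm_command([
  [3.5,[-0.4,2.5,0],0],
  [3.5,[-0.4,2.5,0],0],
  [3.5,[-0.4,2.5,0],0],
  [3.5,[-0.4,2.5,0],0],
  [3.5,[-0.4,2.5,0],0],
  [3.5,[-0.4,1.8,0],0],
  [3.5,[-0.3,1,0],0],
  [3.5,[0,0.5,0],0],
  [3.5,[0,0,0],0],
  [3.5,[0,0,0],0],
])

```text
clock: 32.85
position: [0.5253, 0.3482, 0.1692]
ee_rot: [-0.703, 0.704, -0.072, 0.072]
contact_force: [-0.6, -0.5, -0.9]
width: 0.0398
```

```bash
python3 - <<'E'
from h import *
st();d=manip.get_image("wrist");cv2.imwrite("pics/w21.png",d["pixels"][:,:,::-1])
for o in discs(d): print(*o)
E
```

```text
t 32.85 p [0.5253 0.3482 0.1692] jaw -0.2045 down [-0.    -0.001 -1.   ] w 0.0398 F [-0.6 -0.5 -0.9] q [ 0.48  0.41  1.5  -0.    1.23  0.68]
[276, 142, 58, 56, 2548] [304.9 169.4] [0.5201 0.362  0.008 ]
```

View pics/w21.png

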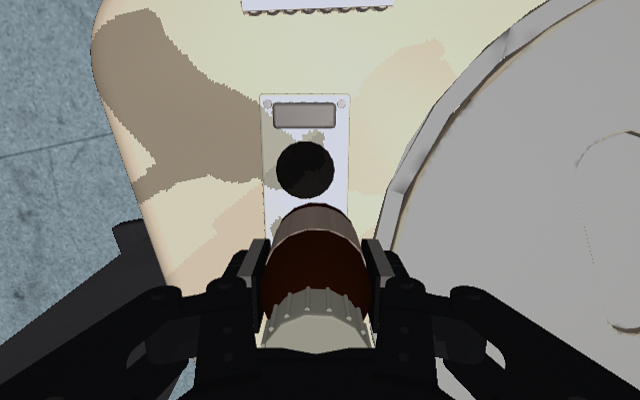

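arm_command([
  [3.5,[-0.3,0.7,0],0],
  [3.5,[-0.3,0.7,-1],0],
  [3.5,[0,0,-2],0],
  [3.5,[0,0,-2],0],
  [3.5,[0,0,-2],0],
  [3.5,[0,0,-2],0],
  [3.5,[0,0,-1.5],0],
  [3.5,[0,0,-0.7],0],
  [3.5,[0,0,-0.4],0],
  [3.5,[0,0,-0.1],0],
  [3.5,[0,0,0],0],
  [3.5,[0,0,0],0],
])

```text
clock: 34.1
position: [0.5197, 0.3633, 0.0532]
ee_rot: [0.704, -0.703, 0.071, -0.073]
contact_force: [-0.6, -1.2, -1.2]
width: 0.0394
```

```bash
python3 - <<'E'
from h import *
st();d=manip.get_image("wrist");cv2.imwrite("pics/w22.png",d["pixels"][:,:,::-1])
E
```

```text
t 34.1 p [0.5197 0.3633 0.0532] jaw -0.204 down [ 0.002  0.001 -1.   ] w 0.0394 F [-0.6 -1.2 -1.2] q [ 0.5   0.52  1.64 -0.    0.98  0.7 ]
```

View pics/w22.png

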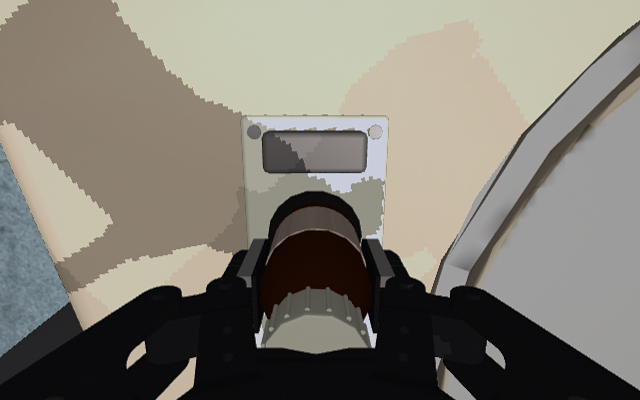

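Strip centre is at column ~315 and the jaws at 315, so D is aligned. It still has about 5 mm to go down.

arm_command([
  [3.5,[0,-0.05,-0.2],0],
  [3.5,[0,0,-0.1],0],
  [3.5,[0,0,-0.1],0],
  [3.5,[0,0,-0.1],0],
  [3.5,[0,0,0],0],
  [3.5,[0,0,0],0],
])

```text
clock: 34.75
position: [0.5191, 0.3624, 0.0479]
ee_rot: [0.703, -0.703, 0.072, -0.072]
contact_force: [-0.7, -0.5, 4.9]
width: 0.0398
```

arm_command([
  [5,[0,0,0],0],
  [6,[0,0,0],0],
  [6,[0,0,0],0],
  [6,[0,0,1],0],
  [6,[0,0,2],0],
  [6,[0,0,2],0],
  [6,[0,0,3],0],
  [6,[0,0,3],0],
  [6,[0,0,2],0],
  [6,[-0.5,-2.5,0],0],
  [6,[-0.5,-2.5,0],0],
  [6,[0,-1,0],0],
])

```text
clock: 35.95
position: [0.5084, 0.3009, 0.1782]
ee_rot: [-0.703, 0.704, -0.072, 0.072]
contact_force: [0.7, 0.9, 0.7]
width: 0.0599
```

arm_command([
  [6,[0,-2,0],0],
  [6,[0,-2.5,0],0],
  [6,[0,-2.5,0],0],
  [6,[0,-2.5,0],0],
  [6,[0,-2.5,0],0],
  [6,[0,-2.5,0],0],
  [6,[0,-2.5,0],0],
  [6,[0,-2.5,0],0],
  [6,[0,-2.5,0],0],
  [6,[0,-2.5,0],0],
  [6,[0,-2.5,0],0],
  [6,[0,-2.5,0],0],
])

```text
clock: 37.15
position: [0.5098, 0.0067, 0.1777]
ee_rot: [0.704, -0.703, 0.072, -0.073]
contact_force: [0.3, 0.6, 0.2]
width: 0.0601
```

```bash
python3 - <<'E'
from h import *
st();d=manip.get_image("top")
D=[(.4832,.169),(.4962,.2328),(.5092,.2964),(.5222,.36)]
for q,H in zip(D,(.054,.068,.082,.096)):
    c=cap(d,q,H);print(c, (c[0][:2]-q).round(4))
cv2.imwrite("pics/t23.png",cv2.resize(d["pixels"][170:250,170:340,::-1],None,fx=4.5,fy=4.5))
d=manip.get_image("scene");cv2.imwrite("pics/s23.png",d["pixels"][:,:,::-1])
E
```

```text
t 37.15 p [0.5098 0.0067 0.1777] jaw -0.2041 down [ 0.001  0.    -1.   ] w 0.0601 F [0.3 0.6 0.2] q [-0.12  0.23  1.76  0.    1.16  0.08]
(array([0.485 , 0.1681, 0.0533]), (np.float64(294.2), np.float64(216.8)), 60, 4.5, array([0.4845, 0.1685, 0.0533])) [ 0.0018 -0.0009]
(array([0.4969, 0.2297, 0.0674]), (np.float64(265.2), np.float64(210.3)), 89, 5.4, array([0.4969, 0.2297, 0.0674])) [ 0.0007 -0.0031]
(array([0.5091, 0.2961, 0.0817]), (np.float64(233.1), np.float64(203.5)), 122, 6.2, array([0.5093, 0.2963, 0.0817])) [-0.0001 -0.0003]
(array([0.5219, 0.3585, 0.0957]), (np.float64(202.1), np.float64(196.3)), 159, 7.3, array([0.5224, 0.3586, 0.0957])) [-0.0003 -0.0015]
```

View pics/t23.png

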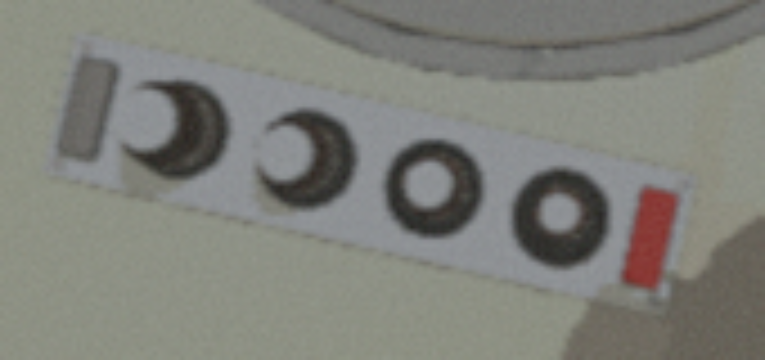

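View pics/s23.png

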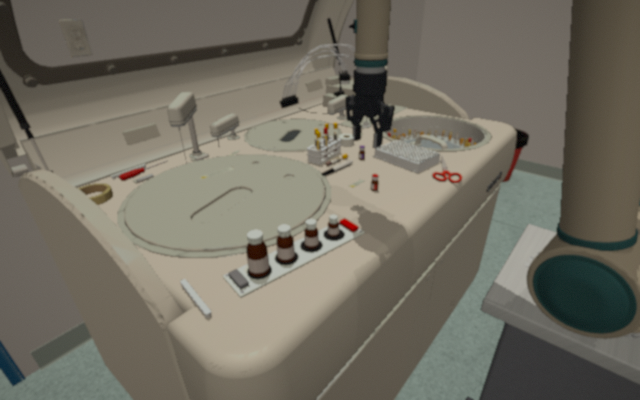

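```bash
python3 -c "
from rig import manip
print(manip.sign_off(), manip.get_state()['clock'])"
```

```text
the job is handed in; nothing more can be done
the job is handed in; nothing more can be done
```

All four bottles stand upright on the discs in order of height. The shortest is next to the red block (disc 1), rising to the tallest at the grey end (disc 4). The gripper let go of each one, and the arm stood clear when I handed the job in at about 37 s.

| Bottle | Disc | Offset from disc centre (last top-camera check) |
|---|---|---|
| A (shortest) | 1 | about 2 mm |
| B | 2 | about 3 mm, towards the red end |
| C | 3 | under 0.5 mm |
| D (tallest) | 4 | about 1.5 mm |

- **Bottle B:** I left its 3 mm offset as it was, because regrasping would have brought the gripper body within about 7 mm of bottle C's cap.
- **Camera disagreement:** the top and wrist cameras differ by about 2 to 3 mm in absolute position. I therefore measured each offset as bottle against disc in the same camera. Over discs 1 to 3 the wrist camera agreed with the top camera to about 1 mm. I took no wrist picture of D after letting it go.
- **Forces:** the highest reading I saw was 8.9 N, as B touched down.

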